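# Dress the tasting corner of the bread counter

## Robot

A 6-joint arm with a two-finger parallel gripper is mounted at the origin on the work surface. World frame = base frame: x ahead of the robot, y to its left, z up, the work surface at z = 0. Lengths are in m, angles in degrees, forces in N, time in s.
With the tool pointing down it reaches from about 0.25 to 0.725 m from the base axis. Payload 9.7 kg.
Tool frame: the origin (TCP) lies at the very end of the fingers, on their centre line; the grasp point (between the pads) lies 19 mm behind it (bot.hold_point_z is the distance from the TCP to the grasp point, in m); z points along the fingers, y is the line along which they close (so a half turn about z gives the same grasp; the last joint's range is limited). The gripper opens to 85 mm and grips with 20 to 120 N. Pads are 22 mm wide; open, the fingers measure 114 mm over their backs; the gripper's body (76 mm by 85 mm) begins 54 mm behind the grasp point. The pads swing forward as they close: fully open they stand 13 mm farther back than shut.
Start: joints at [-70.531, 4.979, 10.078, 95.1, 0, 90], TCP at [0.183, -0.519, 0.231] pointing down, gripper open.
Joint ranges: [-179.16, 179.16], [-48.56, 103.87], [-65.8, 70.77], [-126.05, 130.52], [-82.76, 87.17], [-180, 180]. Speed limits (degrees/s): [127.2, 127.2, 147.25, 180, 180, 180].

## Interface

Orientations are given as [roll, pitch, yaw] about the fixed x, y, z axes, in that order (R = Rz(yaw) Ry(pitch) Rx(roll)).
In Python, from workcell import bot gives the robot as it stands.
- The arm moves only by the tool play_rows, never from a script. Its argument "targets" is a list of rows, each an object with "grip": the closure in counts, from 0 (fully open) to 255 (shut); "linear": the shift along the world's x, y, z in cm, a list of three; "delta_rot": the turn, a rotation vector about the world's x, y, z in rad, a list of three. A call has 1 to 10 rows; each row is the pose to reach, as a shift and turn from the pose commanded when the call began; what a row does not reach only later rows make up. A row lasts 1/10 s, in which the tool goes at most 50 mm and 8.59 degrees, less where a joint would pass 70% of its speed; a pose out of reach is approached as far as the arm can. A call with a gripper value outside its range is refused whole. The fingers move at their own pace and stop on an object; "force" is the grip in N (left out, the last holds). Time passes only in rows, so rows that repeat a pose let the fingers close. It gives the time, the measured TCP pose, the force, the opening and the grip force at its end, in the units of the state.
- bot.get_obs(): the state, without advancing time (a new reading comes with each control period).
- bot.camera(name): name is "scene" or "top" or "wrist"; returns a dict with "color" (400x640x3 uint8, red, green, blue), "range_z" (400x640 float32, m along the optical axis (not along the pixel's ray), 0 where there is no reading), "fov_y" (degrees; the focal length in pixels is half the picture's height over the tangent of half this angle, whatever the lens; pixels are square), "cx", "cy" (the principal point, pixels), "world_to_cam" (4x4, takes a point from world to camera coordinates). Camera axes: x right, y up, looking along -z (the intrinsics and any distortion apply to the point x, -y, -z); pixel columns grow to the right and rows downward; lengths in m; the calibration is good to about 2 mm. A picture is of the moment at which its call begins.
- bot.job_done(): hands the job in; it is judged then, once.
Trained networks look in a picture, given as the dict that the camera call returned (one of the last four; its "shot" number tells which), for a name from the list of things; names that differ only in an ending like _2 or _b are one class to them, and where a whole thing is asked for, a point or a joint stands for the part that bears it (a point fixed in the world has none). Each returns a list of dicts, best first, with "conf" (0 to 1); they miss things now and then, are a little off and sometimes report something else, mostly with a low value. They report only what shows in the picture. A call takes as long as a camera call. They do not tell look-alikes from the thing itself.
- bot.search_frame(picture, target): "box" ([left, top, right, bottom] in pixels, round what is visible of it).
- bot.trace(picture, target): "pixels" (400x640 bool, what is visible of it) and "box" ([left, top, right, bottom] in pixels, round what is visible of it).
- bot.pinpoint(picture, target): "pixel" ([column, row] in pixels: a listed point, or the origin of a listed thing).
The state is a dict: "time": time; "q": joint angles; "qd": joint speeds; "joint_efforts": joint torques, N m; "ee_pos": TCP position; "tcp_rot": TCP orientation; "wrist_force": force on the tool from outside, world axes, zero at the start; "torque": the same for the moment, N m; "opening": finger opening in m; "grasp_force": force on a finger pad.
Only numpy, scipy, OpenCV 4.12 (cv2) and the standard library are available. Lean on these libraries where they do the work, as an engineer would, in place of code of your own. Each camera call takes 0.05 s, during which the arm holds its last target. There are 200 camera calls.

## Task

Shingle the three crispbreads along the middle of the grey slate board, lengthwise: the pale one flat with its short edge up against the wooden stop bar, then the brown one and then the black seeded one on the side away from the bar, each lying with its near end on top of the one before, overlapping it by about a third of its length, like roof tiles. Stand the jam jar upright on the counter midway between the yellow dish and the blue dish, and set the crusty roll upright in the middle of the green pedestal.

Things in the scene. Friction and masses are not known exactly. Their poses are not given: they have to be found in the camera images.
- pale_center (a point): The pale wheat-coloured crispbread, a hard flat oblong 76 mm long (its x), 54 mm wide (its y) and 10 mm thick (its z), about 35 g, lying flat at the start; the point is its centre, half-way up.
- rye_center (a point): The brown rye crispbread, a hard flat oblong 76 mm long (its x), 54 mm wide (its y) and 10 mm thick (its z), about 35 g, lying flat at the start; the point is its centre, half-way up.
- black_center (a point): The black crispbread, a hard flat oblong 76 mm long (its x), 54 mm wide (its y) and 10 mm thick (its z), about 35 g, lying flat at the start; the point is its centre, half-way up; cream sesame dots on top.
- roll_center (a point): Round golden-brown crusty roll with pale cuts on its top, 60 mm in diameter (straight sides from 10 to 26 mm above its flat base), 42 mm high, about 70 g; the point is its centre, 21 mm above its base; z up.
- jar_center (a point): Closed jam jar, dark red with a paper label and bright red lid, 54 mm in diameter, 70 mm high, about 240 g; the point is its centre, 35 mm above its base; z up.
- board: Grey slate board fixed on the counter, 250 mm long (its x), 124 mm wide (its y), top 12 mm above the counter. Its origin is the centre of its underside. Across its -x end is a light wooden stop bar, 110 mm wide, standing 14 mm above the board's top; the bar's inner face is 105 mm from the origin towards -x. The +x end is open.
- stand: Fixed low pedestal with a flat round green top, 84 mm in diameter, 35 mm above the counter, on a dark foot. Origin: centre of its underside.
- yellow_dish: Small yellow open bowl fixed on the counter, 64 mm across, 42 mm high. Origin: centre of its underside. The line to the blue dish's centre is 190 mm long and runs along this dish's y axis (either way).
- blue_dish: Small blue open bowl fixed on the counter, 64 mm across, 42 mm high. Origin: centre of its underside.
Things that resemble listed ones, but are neither listed nor needed, are in the scene too. What is shaped like the part that bears black_center but turquoise is not meant.

How it is judged:
By the outcome, as a careful person would: the job done as asked, in the order asked, and still so for the second after the job is handed in, with the robot touching nothing.
It also fails if it takes over 96 s, if anything falls off the work surface, if the arm or the gripper's body presses on something with over 40 N, if the wrist force passes 120 N, or if a joint passes its speed limit or range.

## Working session

There is one attempt and no reset: what is moved stays moved. The work goes in short steps, Python scripts to look and compute and a tool call to move; the robot and the scene stay as the last step left them, time stands still between calls to the robot, and variables do not carry over. Pictures are saved under pics/ and viewed, at most 14 in all, crops included, and the job is handed in when it is done.

Besides the shell and the picture viewer there is one more tool, called after "Emit:" as name([rows], argument=value, ...), one row to a line, values as JSON. play_rows: Moves the arm, as the interface text tells. Its arguments: {"type":"object","properties":{"targets":{"type":"array","items":{"type":"object","properties":{"grip":{"type":"number"},"linear":{"type":"array","items":{"type":"number"}},"delta_rot":{"type":"array","items":{"type":"number"}}}}},"force":{"type":"number"}},"required":["targets"]}

```bash
mkdir -p pics; ls
cat > h.py <<'E'
import numpy as np, cv2
from workcell import bot
def cam(n,save=None):
    p=bot.camera(n)
    if save: cv2.imwrite('pics/'+save,p['color'][:,:,::-1])
    return p
def cloud(p):
    f=200/np.tan(np.radians(p['fov_y']/2)); z=p['range_z']
    v,u=np.mgrid[0:400,0:640]
    X=np.stack([(u-p['cx'])/f*z,-(v-p['cy'])/f*z,-z,np.ones_like(z)],-1)
    W=X@np.linalg.inv(p['world_to_cam']).T
    W[z==0]=np.nan
    return W[...,:3]
def ray(p,px,h):
    f=200/np.tan(np.radians(p['fov_y']/2)); M=np.linalg.inv(p['world_to_cam'])
    d=M[:3,:3]@np.array([(px[0]-p['cx'])/f,-(px[1]-p['cy'])/f,-1]); o=M[:3,3]
    return o+d*(h-o[2])/d[2]
def proj(p,X):
    f=200/np.tan(np.radians(p['fov_y']/2)); c=p['world_to_cam']@np.append(X,1)
    return [round(p['cx']+f*c[0]/-c[2]),round(p['cy']-f*c[1]/-c[2])]
E
python3 - <<'E'
from h import *
a=cam('top','top.png'); b=cam('scene','scene.png')
print({k:v for k,v in a.items() if k not in('color','range_z')})
W=cloud(a)
for n in 'pale_center rye_center black_center roll_center jar_center board stand yellow_dish blue_dish'.split():
    for d in bot.trace(a,n)[:4]:
        m=d['pixels']; w=W[m]; w=w[~np.isnan(w[:,0])]
        zt=np.percentile(w[:,2],90); t=w[w[:,2]>zt-.006]
        r=cv2.minAreaRect((t[:,:2]*1000).astype(np.float32))
        print(n,round(d['conf'],2),d['box'],'ztop',round(zt,3),'rect',np.round(r[0],1),np.round(r[1],1),round(r[2],1))
E
```

```text
pics
{'fov_y': 47.7877396133235, 'cx': 322.97832968210025, 'cy': 198.88794348265768, 'world_to_cam': array([[ 0.01339673, -0.99978384,  0.01589941, -0.00949705],
       [ 0.99182198,  0.01530506,  0.12670799, -0.54527764],
       [-0.12692394,  0.01407191,  0.99181263, -1.18426042],
       [ 0.        ,  0.        ,  0.        ,  1.        ]]), 'shot': 1}
pale_center 0.68 [360.0, 217.8, 379.7, 248.9] ztop 0.014 rect [ 457.7 -128.2] [75.5 53.6] 8.2
pale_center 0.52 [138.8, 190.0, 162.5, 213.2] ztop 0.043 rect [529.  451.1] [60.4 59.7] 51.6
rye_center 0.74 [258.8, 166.5, 281.3, 195.8] ztop 0.014 rect [599.1 149.1] [72.9 53.3] 2.0
black_center 0.88 [466.1, 126.5, 498.4, 156.6] ztop 0.014 rect [ 730.6 -449.5] [76.  55.4] 53.1
black_center 0.79 [360.4, 167.4, 386.0, 199.7] ztop 0.014 rect [ 591.7 -138.5] [75.8 53.8] 21.8
black_center 0.61 [366.7, 265.3, 402.9, 302.1] ztop 0.013 rect [ 322.4 -171.7] [54.5 76. ] 55.3
roll_center 0.75 [260.8, 227.9, 282.5, 247.2] ztop 0.043 rect [439.2 136.7] [43.6 44.1] 18.8
jar_center 0.75 [311.0, 224.9, 328.7, 247.2] ztop 0.073 rect [445.1   4. ] [49.3 49.4] 1.1
board 0.82 [414.0, 163.8, 462.2, 254.5] ztop 0.016 rect [ 534.4 -322.1] [249.6 124.8] 2.5
stand 0.91 [302.7, 172.1, 334.5, 207.0] ztop 0.038 rect [573.1  12.9] [81.5 82.1] 54.0
yellow_dish 0.88 [140.5, 188.2, 166.4, 212.5] ztop 0.043 rect [528.6 451.9] [60.8 61.5] 54.6
yellow_dish 0.61 [257.8, 167.9, 281.4, 193.5] ztop 0.014 rect [601.7 149.2] [74.  53.2] 1.6
blue_dish 0.88 [207.3, 208.8, 233.5, 235.7] ztop 0.042 rect [480.4 268.2] [59.7 59.6] 46.9
blue_dish 0.5 [140.7, 189.6, 165.8, 211.6] ztop 0.042 rect [528.4 453.1] [54.1 60.6] 35.6
```

```bash
python3 -c "
import cv2
a=cv2.imread('pics/top.png');cv2.imwrite('pics/top2.png',cv2.resize(a[90:330,110:530],None,fx=1.9,fy=1.9,interpolation=2))"
```

```text
(no output)
```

View pics/top2.png

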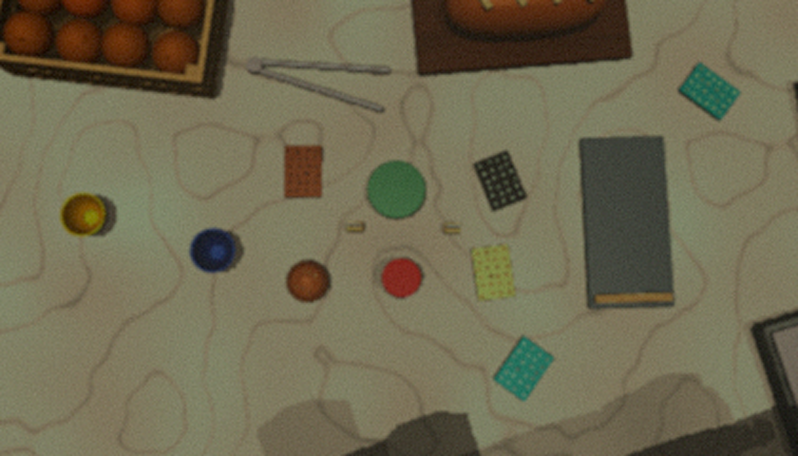

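View pics/scene.png

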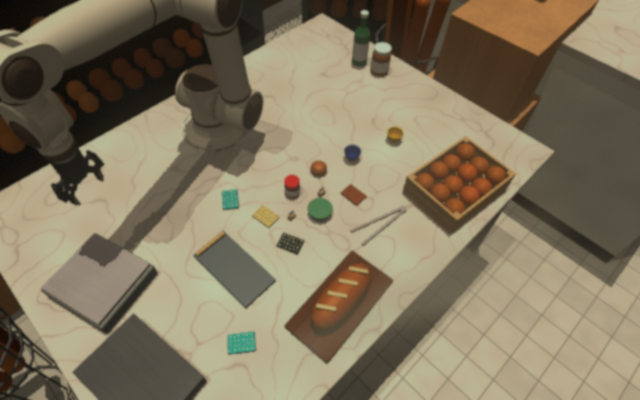

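Candidates at top-picture pixels:
- **Black:** (373,183) is black with cream dots. The turquoise look-alikes are at (482,141) and (385,284).
- **Pale:** (370,233). **Rye:** (270,181).
- **Roll:** (272,237), as opposed to the crate rolls at upper left.
- **Jar:** (320,236), as opposed to the far jar by the bottle, visible in the scene view.
- **Stop bar:** at the board's low-x end.
- **Clips:** two small ones at about (297,210) and (348,211).

Next I'll check the black one in a close crop.

Run:
```python
from h import *
a=cv2.imread('pics/top.png');cv2.imwrite('pics/crop.png',cv2.resize(a[155:260,250:400],None,fx=5,fy=5,interpolation=2))
o=bot.get_obs();print(o['time'],o['ee_pos'],o['tcp_rot'],o['wrist_force'],o['opening'],bot.hold_point_z)
p=cam('top');W=cloud(p)
cnt=W[140:160,330:345].reshape(-1,3);print('counter z',np.nanmedian(cnt[:,2]))
for u,v in((297,210),(348,211)):
  w=W[v-5:v+6,u-8:u+9].reshape(-1,3);w=w[w[:,2]>np.nanmedian(w[:,2])+.004];print(len(w),w.mean(0).round(3) if len(w) else '',w[:,2].max() if len(w) else '')
for n in 'pale_center rye_center black_center'.split():
  print(n,[(np.round(d['pixel'],1),round(d['conf'],2),ray(p,d['pixel'],.005).round(4)) for d in bot.pinpoint(p,n)[:3]])
for n,h in (('jar_center',.035),('roll_center',.021),('board',0),('stand',0),('yellow_dish',0),('blue_dish',0)):
  print(n,[(round(d['conf'],2),ray(p,d['pixel'],h).round(4)) for d in bot.pinpoint(p,n)[:2]])
# bar
C=p['color'].astype(int); b=W[225:256,415:465].reshape(-1,3); b=b[(b[:,2]>.022)&(b[:,2]<.036)]
print('bar',cv2.minAreaRect((b[:,:2]*1000).astype(np.float32)))
```

```text
0.55 [ 0.18329888 -0.51854716  0.23128406] [-1.79998933e+02  1.11284245e-03  1.94677585e+01] [0.00817254 0.74549614 0.07711671] 0.08554064275366896 0.0187
counter z 0.0007222353566461726
56 [0.519 0.071 0.026] 0.04720158815631592
54 [ 0.519 -0.069  0.024] 0.04555011965643163
pale_center [(array([366.6, 231.1]), 0.63, array([ 0.4619, -0.123 ,  0.005 ]))]
rye_center [(array([272.4, 181.4]), 0.88, array([0.5959, 0.139 , 0.005 ]))]
black_center [(array([480.5, 143.4]), 0.66, array([ 0.7142, -0.4452,  0.005 ])), (array([374.6, 185.3]), 0.6, array([ 0.5895, -0.1452,  0.005 ])), (array([383.6, 283. ]), 0.58, array([ 0.3221, -0.1693,  0.005 ]))]
jar_center [(0.85, array([ 0.4428, -0.0068,  0.035 ]))]
roll_center [(0.82, array([0.4392, 0.1393, 0.021 ]))]
board [(0.79, array([ 0.534 , -0.3237,  0.    ]))]
stand [(0.75, array([0.5647, 0.0114, 0.    ]))]
yellow_dish [(0.79, array([0.5352, 0.4561, 0.    ]))]
blue_dish [(0.66, array([0.4721, 0.2716, 0.    ]))]
bar ((423.46630859375, -325.9730224609375), (10.898571014404297, 110.0734634399414), 0.8259150981903076)
```

View pics/crop.png

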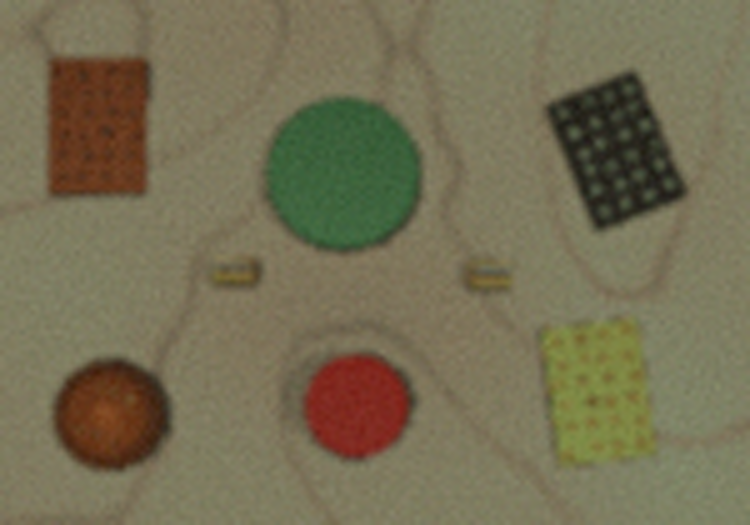

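The crop shows the black tile with cream dots at crop (616,150), the pale one at (598,390), rye at (98,125), and two brass posts about 45 mm tall at (235,272) and (488,275). The choice holds, so I'll move above the pale one.

Emit:
play_rows([
  {"grip": 0, "linear": [27.4, 39.0, -5], "delta_rot": [0, 0, -0.197]},
  {"grip": 0, "linear": [27.4, 39.0, -5], "delta_rot": [0, 0, -0.197]},
  {"grip": 0, "linear": [27.4, 39.0, -5], "delta_rot": [0, 0, -0.197]},
  {"grip": 0, "linear": [27.4, 39.0, -5], "delta_rot": [0, 0, -0.197]},
  {"grip": 0, "linear": [27.4, 39.0, -5], "delta_rot": [0, 0, -0.197]},
  {"grip": 0, "linear": [27.4, 39.0, -5], "delta_rot": [0, 0, -0.197]},
  {"grip": 0, "linear": [27.4, 39.0, -5], "delta_rot": [0, 0, -0.197]},
  {"grip": 0, "linear": [27.4, 39.0, -5], "delta_rot": [0, 0, -0.197]},
  {"grip": 0, "linear": [27.4, 39.0, -5], "delta_rot": [0, 0, -0.197]},
  {"grip": 0, "linear": [27.4, 39.0, -5], "delta_rot": [0, 0, -0.197]},
], force=30)

```text
time: 2.05
ee_pos: [0.4585, -0.1258, 0.181]
tcp_rot: [-180.0, -0.0, 8.3]
wrist_force: [-0.2, -0.8, -0.1]
opening: 0.0856
grasp_force: 0.0
```

```bash
cat >> h.py <<'E'
def tile(p,n,zt=None):
    W=cloud(p); out=[]
    for d in bot.trace(p,n)[:3]:
        w=W[d['pixels']]; w=w[~np.isnan(w[:,0])]
        if len(w)<30: continue
        z=np.median(w[:,2]); t=w[abs(w[:,2]-z)<.005]
        r=cv2.minAreaRect((t[:,:2]*1000).astype(np.float32)); s=r[1];a=r[2]
        if s[0]<s[1]: a-=90
        out.append((n,round(d['conf'],2),np.round(d['box']),'z',round(z*1000,1),np.round(r[0],1),np.round(s,1),'long',round((a+90)%180-90,1)))
    return out
E
python3 - <<'E'
from h import *
o=bot.get_obs();print(o['time'],o['ee_pos'],o['tcp_rot'])
p=cam('wrist','w1.png')
for n in('pale_center','black_center','jar_center'):print(tile(p,n))
E
```

```text
2.05 [ 0.4585119  -0.12577331  0.1809773 ] [-1.79984385e+02 -1.85102389e-02  8.29813467e+00]
[('pale_center', 0.92, array([299., 144., 351., 213.]), 'z', np.float64(9.5), array([ 455. , -129.9]), array([74.9, 54.1]), 'long', 8.2)]
[('black_center', 0.84, array([323.,   0., 393.,  96.]), 'z', np.float64(9.5), array([ 588.5, -140.3]), array([75.9, 54. ]), 'long', 22.5), ('black_center', 0.66, array([309., 255., 381., 320.]), 'z', np.float64(9.4), array([ 318.9, -173.2]), array([54.6, 76.4]), 'long', -35.4)]
[]
```

View pics/w1.png

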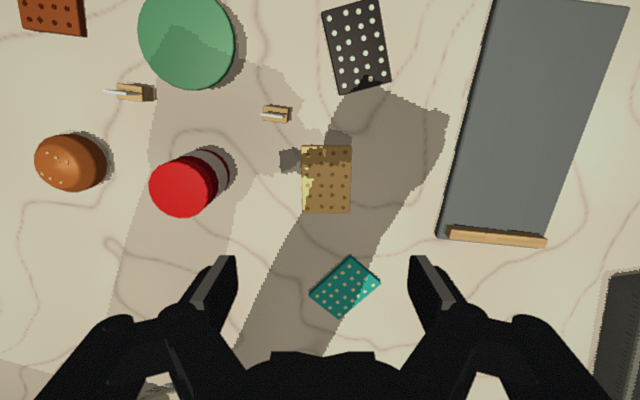

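The wrist view shows the pale tile at (326,179), the black at (357,45), the jar at (183,186), the roll at (70,162), and the board at right with its bar at (497,238). Wrist and top measurements agree to within 3 mm, so I'll grasp the pale one.

Emit:
play_rows([
  {"grip": 0, "linear": [-0.2, -0.1, -5], "delta_rot": [0, 0, 0]},
  {"grip": 0, "linear": [-0.2, -0.1, -10], "delta_rot": [0, 0, 0]},
  {"grip": 0, "linear": [-0.2, -0.1, -15], "delta_rot": [0, 0, 0]},
  {"grip": 0, "linear": [-0.2, -0.1, -17.2], "delta_rot": [0, 0, 0]},
  {"grip": 0, "linear": [-0.2, -0.1, -17.8], "delta_rot": [0, 0, 0]},
  {"grip": 255, "linear": [-0.2, -0.1, -17.8], "delta_rot": [0, 0, 0]},
  {"grip": 255, "linear": [-0.2, -0.1, -17.8], "delta_rot": [0, 0, 0]},
  {"grip": 255, "linear": [-0.2, -0.1, -17.8], "delta_rot": [0, 0, 0]},
  {"grip": 255, "linear": [-0.2, -0.1, -17.8], "delta_rot": [0, 0, 0]},
  {"grip": 255, "linear": [-0.2, -0.1, -17.8], "delta_rot": [0, 0, 0]},
], force=30)

```text
time: 3.25
ee_pos: [0.4565, -0.1303, 0.0058]
tcp_rot: [179.9, -0.2, 8.2]
wrist_force: [-3.3, -1.3, 5.2]
opening: 0.0512
grasp_force: 30.1
```

Emit:
play_rows([
  {"grip": 255, "linear": [0, 0, 3], "delta_rot": [0, 0, 0]},
  {"grip": 255, "linear": [0, 0, 7], "delta_rot": [0, 0, 0]},
  {"grip": 255, "linear": [1.2, -4, 12], "delta_rot": [0, 0, -0.1]},
  {"grip": 255, "linear": [1.2, -9, 15], "delta_rot": [0, 0, -0.1]},
  {"grip": 255, "linear": [1.2, -14, 15], "delta_rot": [0, 0, -0.1]},
  {"grip": 255, "linear": [1.2, -18, 15], "delta_rot": [0, 0, -0.1]},
  {"grip": 255, "linear": [1.2, -19.5, 15], "delta_rot": [0, 0, -0.1]},
  {"grip": 255, "linear": [1.2, -19.5, 15], "delta_rot": [0, 0, -0.1]},
  {"grip": 255, "linear": [1.2, -19.5, 15], "delta_rot": [0, 0, -0.1]},
])

```text
time: 4.15
ee_pos: [0.4674, -0.3249, 0.1543]
tcp_rot: [180.0, -0.1, 2.4]
wrist_force: [1.0, 0.7, -0.8]
opening: 0.0508
grasp_force: 31.3
```

Run:
```python
from h import *
o=bot.get_obs();print(o['time'],o['ee_pos'],o['tcp_rot'],o['opening'],o['wrist_force'])
p=cam('wrist','w2.png')
W=cloud(p).reshape(-1,3)
b=W[(abs(W[:,2]-.012)<.003)&(W[:,1]<-.22)&(W[:,0]>.4)&(W[:,0]<.69)&(W[:,1]>-.42)]
print('board',len(b),np.median(b[:,2]),cv2.minAreaRect((b[:,:2]*1000).astype(np.float32)))
c=W[(abs(W[:,2]-.026)<.003)&(W[:,0]<.45)&(W[:,0]>.40)&(W[:,1]<-.25)&(W[:,1]>-.4)]
print('bar',len(c),cv2.minAreaRect((c[:,:2]*1000).astype(np.float32)) if len(c) else '')
print(tile(p,'pale_center')); print(tile(p,'board'))
```

```text
4.15 [ 0.46735158 -0.32494739  0.15427908] [ 1.79973867e+02 -5.58579910e-02  2.38572850e+00] 0.05076947918747864 [ 1.00492621  0.71472411 -0.77328033]
board 26258 0.011493274896296396 ((516.4478149414062, -324.7662658691406), (219.30487060546875, 123.70682525634766), 2.204820394515991)
bar 59 ((420.4544982910156, -328.59686279296875), (11.658072471618652, 109.72219848632812), 2.258941888809204)
[('pale_center', 0.8, array([269., 192., 376., 320.]), 'z', np.float64(157.7), array([ 465.9, -324.8]), array([76.2, 54. ]), 'long', 2.3)]
[('board', 0.87, array([249.,   0., 401., 237.]), 'z', np.float64(11.5), array([ 516.4, -324.8]), array([219.5, 124.3]), 'long', 2.1)]
```

View pics/w2.png

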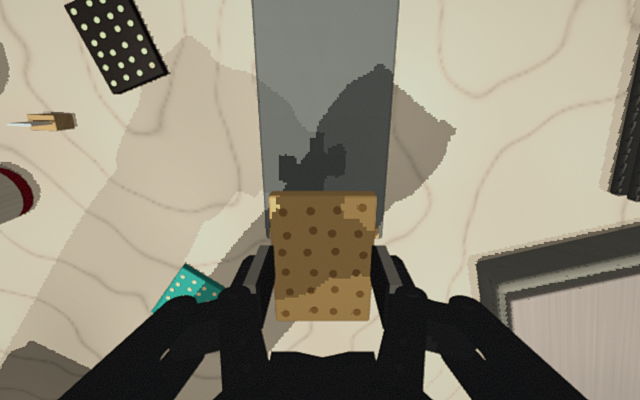

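Tile held square at (323,256) over the board; the board's edges and bar are just below. Lowering, then nudging it against the bar.

Emit:
play_rows([
  {"grip": 255, "linear": [0.2, -0.2, -5], "delta_rot": [0, 0, 0]},
  {"grip": 255, "linear": [0.2, -0.2, -10], "delta_rot": [0, 0, 0]},
  {"grip": 255, "linear": [0.2, -0.2, -12.8], "delta_rot": [0, 0, 0]},
  {"grip": 255, "linear": [0.2, -0.2, -13.4], "delta_rot": [0, 0, 0]},
  {"grip": 255, "linear": [0.2, -0.2, -13.6], "delta_rot": [0, 0, 0]},
  {"grip": 255, "linear": [0.1, -0.2, -13.6], "delta_rot": [0, 0, 0]},
  {"grip": 255, "linear": [0, -0.2, -13.6], "delta_rot": [0, 0, 0]},
  {"grip": 255, "linear": [-0.1, -0.2, -13.6], "delta_rot": [0, 0, 0]},
  {"grip": 255, "linear": [-0.2, -0.2, -13.6], "delta_rot": [0, 0, 0]},
  {"grip": 255, "linear": [-0.2, -0.2, -13.6], "delta_rot": [0, 0, 0]},
])

```text
time: 5.3
ee_pos: [0.4655, -0.3268, 0.0178]
tcp_rot: [180.0, -0.0, 2.4]
wrist_force: [0.5, 0.1, 0.6]
opening: 0.0511
grasp_force: 73.8
```

Emit:
play_rows([
  {"grip": 255, "linear": [-0.1, 0, -0.05], "delta_rot": [0, 0, 0]},
  {"grip": 255, "linear": [-0.2, 0, -0.05], "delta_rot": [0, 0, 0]},
  {"grip": 255, "linear": [-0.2, 0, -0.05], "delta_rot": [0, 0, 0]},
], force=30)

```text
time: 5.6
ee_pos: [0.4653, -0.3268, 0.0178]
tcp_rot: [180.0, -0.3, 2.5]
wrist_force: [10.0, 1.3, 1.5]
opening: 0.0508
grasp_force: 73.8
```

Emit:
play_rows([
  {"grip": 0, "linear": [0, 0, 0], "delta_rot": [0, 0, 0]},
  {"grip": 0, "linear": [0, 0, 0], "delta_rot": [0, 0, 0]},
  {"grip": 0, "linear": [0, 0, 0], "delta_rot": [0, 0, 0]},
  {"grip": 0, "linear": [0, 0, 4], "delta_rot": [0, 0, 0]},
  {"grip": 0, "linear": [0, 0, 9], "delta_rot": [0, 0, 0]},
  {"grip": 0, "linear": [0, 0, 14], "delta_rot": [0, 0, 0]},
  {"grip": 0, "linear": [0, 0, 15], "delta_rot": [0, 0, 0]},
])

```text
time: 6.3
ee_pos: [0.4646, -0.3277, 0.1731]
tcp_rot: [179.7, -0.4, 2.4]
wrist_force: [0.3, -0.7, -0.4]
opening: 0.0854
grasp_force: 0.0
```

Run:
```python
from h import *
o=bot.get_obs();print(o['time'],o['ee_pos'],o['tcp_rot'],o['opening'],o['wrist_force'])
p=cam('wrist','w3.png')
W=cloud(p).reshape(-1,3)
b=W[(abs(W[:,2]-.012)<.003)&(W[:,1]<-.22)&(W[:,0]>.4)&(W[:,0]<.69)&(W[:,1]>-.42)]
print('board',cv2.minAreaRect((b[:,:2]*1000).astype(np.float32)))
c=W[(abs(W[:,2]-.026)<.003)&(W[:,0]<.45)&(W[:,0]>.40)&(W[:,1]<-.25)&(W[:,1]>-.4)]
print('bar',len(c),cv2.minAreaRect((c[:,:2]*1000).astype(np.float32)) if len(c) else '')
print(tile(p,'pale_center'))
```

```text
6.3 [ 0.46463195 -0.32767704  0.17310286] [179.71552865  -0.35429623   2.44040242] 0.08536277042737898 [ 0.29790382 -0.71756633 -0.43355684]
board ((518.1844482421875, -324.71051025390625), (222.4691925048828, 123.71296691894531), 2.158172607421875)
bar 1119 ((431.6947326660156, -327.6009826660156), (33.46828842163086, 109.443603515625), 2.21366548538208)
[]
```

Emit:
play_rows([
  {"grip": 0, "linear": [1.4, 4.7, 0], "delta_rot": [0, 0, 0]},
  {"grip": 0, "linear": [2.8, 9.4, 0], "delta_rot": [0, 0, 0]},
  {"grip": 0, "linear": [4.2, 14.1, 0], "delta_rot": [0, 0, 0]},
  {"grip": 0, "linear": [5.6, 18.8, 0], "delta_rot": [0, 0, 0]},
  {"grip": 0, "linear": [7, 23.5, 0], "delta_rot": [0, 0, 0]},
  {"grip": 0, "linear": [8.4, 28.2, 0], "delta_rot": [0, 0, 0]},
  {"grip": 0, "linear": [9.8, 32.9, 0], "delta_rot": [0, 0, 0]},
  {"grip": 0, "linear": [11.2, 37.6, 0], "delta_rot": [0, 0, 0]},
  {"grip": 0, "linear": [12.6, 42.3, 0], "delta_rot": [0, 0, 0]},
  {"grip": 0, "linear": [13.4, 47.3, 0], "delta_rot": [0, 0, 0]},
])

```text
time: 7.4
ee_pos: [0.5976, 0.0729, 0.164]
tcp_rot: [-178.4, 0.3, 6.2]
wrist_force: [-1.1, -0.4, -0.4]
opening: 0.0855
grasp_force: 0.0
```

Run:
```python
from h import *
o=bot.get_obs();print(o['time'],o['ee_pos'],o['tcp_rot'])
p=cam('wrist','w4.png')
print(tile(p,'rye_center'))
```

```text
7.4 [0.59757212 0.07288305 0.16402688] [-178.3684308     0.25787087    6.23649951]
[('rye_center', 0.95, array([225., 132., 284., 209.]), 'z', np.float64(9.5), array([598.2, 147.2]), array([76.1, 54. ]), 'long', 1.4)]
```

Emit:
play_rows([
  {"grip": 0, "linear": [0, 0, 0], "delta_rot": [0, 0, 0]},
  {"grip": 0, "linear": [0, 0, 0], "delta_rot": [0, 0, 0]},
])

```text
time: 7.7
ee_pos: [0.5974, 0.0699, 0.1665]
tcp_rot: [-178.4, 0.1, 6.0]
wrist_force: [0.1, 0.7, -0.1]
opening: 0.0853
grasp_force: 0.0
```

Emit:
play_rows([
  {"grip": 0, "linear": [0.1, 4, -3], "delta_rot": [-0.028, 0, -0.08]},
  {"grip": 0, "linear": [0.1, 7.7, -6], "delta_rot": [-0.028, 0, -0.08]},
  {"grip": 0, "linear": [0.1, 7.7, -8], "delta_rot": [-0.028, 0, -0.08]},
  {"grip": 0, "linear": [0.1, 7.7, -12], "delta_rot": [-0.028, 0, -0.08]},
  {"grip": 0, "linear": [0.1, 7.7, -14], "delta_rot": [-0.028, 0, -0.08]},
  {"grip": 0, "linear": [0.1, 7.7, -14], "delta_rot": [-0.028, 0, -0.08]},
])

```text
time: 8.3
ee_pos: [0.6051, 0.0717, 0.0322]
tcp_rot: [-178.0, 0.4, 5.9]
wrist_force: [0.2, 0.3, 0.1]
opening: 0.0855
grasp_force: 0.0
```

Run:
```python
from h import *
o=bot.get_obs();print(o['time'],o['ee_pos'],o['tcp_rot'],o['q'])
```

```text
8.3 [0.60510783 0.07168302 0.03224392] [-178.02797839    0.38113001    5.88916664] [  5.83391732  14.18889308  -1.54306605  74.65107301   1.97165318
 179.94471918]
```

J6 hit its 180° limit, so I'll rise and switch to the half-turned grasp.

Emit:
play_rows([
  {"grip": 0, "linear": [0, 0, 5], "delta_rot": [0, 0, 0]},
  {"grip": 0, "linear": [0, 2, 9], "delta_rot": [0, 0, 0.15]},
  {"grip": 0, "linear": [0, 4, 9], "delta_rot": [0, 0, 0.3]},
  {"grip": 0, "linear": [0, 6, 9], "delta_rot": [0, 0, 0.45]},
  {"grip": 0, "linear": [-0.7, 7.5, 9], "delta_rot": [0, 0, 0.6]},
  {"grip": 0, "linear": [-0.7, 7.5, 9], "delta_rot": [0, 0, 0.75]},
  {"grip": 0, "linear": [-0.7, 7.5, 9], "delta_rot": [0, 0, 0.9]},
  {"grip": 0, "linear": [-0.7, 7.5, 9], "delta_rot": [0, 0, 1.05]},
  {"grip": 0, "linear": [-0.7, 7.5, 9], "delta_rot": [0, 0, 1.2]},
  {"grip": 0, "linear": [-0.7, 7.5, 9], "delta_rot": [0, 0, 1.35]},
])

```text
time: 9.3
ee_pos: [0.5996, 0.1476, 0.1253]
tcp_rot: [-178.1, 0.2, 83.7]
wrist_force: [-0.2, -0.6, 0.1]
opening: 0.0851
grasp_force: 0.0
```

Emit:
play_rows([
  {"grip": 0, "linear": [0, 0, 0], "delta_rot": [0, 0, 0.15]},
  {"grip": 0, "linear": [0, 0, 0], "delta_rot": [0, 0, 0.3]},
  {"grip": 0, "linear": [0, 0, 0], "delta_rot": [0, 0, 0.45]},
  {"grip": 0, "linear": [0, 0, 0], "delta_rot": [0, 0, 0.6]},
  {"grip": 0, "linear": [0, 0, 0], "delta_rot": [0, 0, 0.75]},
  {"grip": 0, "linear": [0, 0, 0], "delta_rot": [0, 0, 0.9]},
  {"grip": 0, "linear": [0, 0, 0], "delta_rot": [0, 0, 1.05]},
  {"grip": 0, "linear": [0, 0, 0], "delta_rot": [0, 0, 1.2]},
  {"grip": 0, "linear": [0, 0, 0], "delta_rot": [0, 0, 1.35]},
  {"grip": 0, "linear": [0, 0, 0], "delta_rot": [0, 0, 1.5]},
])

```text
time: 10.3
ee_pos: [0.5996, 0.1476, 0.1253]
tcp_rot: [-178.0, 0.3, 169.6]
wrist_force: [-0.8, -0.1, -0.2]
opening: 0.0855
grasp_force: 0.0
```

Emit:
play_rows([
  {"grip": 0, "linear": [-0.1, 0, -2], "delta_rot": [0.035, -0.001, 0.12]},
  {"grip": 0, "linear": [-0.1, 0, -4], "delta_rot": [0.035, -0.001, 0.206]},
  {"grip": 0, "linear": [-0.1, 0, -8], "delta_rot": [0.035, -0.001, 0.206]},
  {"grip": 0, "linear": [-0.1, 0, -11], "delta_rot": [0.035, -0.001, 0.206]},
  {"grip": 0, "linear": [-0.1, 0, -12.1], "delta_rot": [0.035, -0.001, 0.206]},
  {"grip": 0, "linear": [-0.1, 0, -12.1], "delta_rot": [0.035, -0.001, 0.206]},
])

```text
time: 10.9
ee_pos: [0.5977, 0.1475, 0.0026]
tcp_rot: [-180.0, 0.0, -178.9]
wrist_force: [-0.5, 0.3, 0.4]
opening: 0.0854
grasp_force: 0.0
```

Emit:
play_rows([
  {"grip": 255, "linear": [0, 0, 0], "delta_rot": [0, 0, 0]},
  {"grip": 255, "linear": [0, 0, 0], "delta_rot": [0, 0, 0]},
  {"grip": 255, "linear": [0, 0, 0], "delta_rot": [0, 0, 0]},
  {"grip": 255, "linear": [0, 0, 0], "delta_rot": [0, 0, 0]},
], force=30)

```text
time: 11.3
ee_pos: [0.5997, 0.1483, 0.006]
tcp_rot: [179.9, 0.3, -178.9]
wrist_force: [-1.7, -0.3, 8.2]
opening: 0.0516
grasp_force: 29.8
```

Emit:
play_rows([
  {"grip": 255, "linear": [0, 0, 4], "delta_rot": [0, 0, 0]},
  {"grip": 255, "linear": [0, 0, 9], "delta_rot": [0, 0, 0]},
  {"grip": 255, "linear": [-0.5, -3, 13], "delta_rot": [0, 0, 0.019]},
  {"grip": 255, "linear": [-1.5, -8, 15], "delta_rot": [0, 0, 0.019]},
  {"grip": 255, "linear": [-2.5, -13, 15], "delta_rot": [0, 0, 0.019]},
  {"grip": 255, "linear": [-3.5, -18, 15], "delta_rot": [0, 0, 0.019]},
  {"grip": 255, "linear": [-4.5, -23, 15], "delta_rot": [0, 0, 0.019]},
  {"grip": 255, "linear": [-5.5, -28, 15], "delta_rot": [0, 0, 0.019]},
  {"grip": 255, "linear": [-6.5, -33, 15], "delta_rot": [0, 0, 0.019]},
  {"grip": 255, "linear": [-7.5, -38, 15], "delta_rot": [0, 0, 0.019]},
])

```text
time: 12.3
ee_pos: [0.5251, -0.2236, 0.1549]
tcp_rot: [-180.0, 0.2, -177.8]
wrist_force: [1.5, -0.3, -0.7]
opening: 0.0505
grasp_force: 31.2
```

Emit:
play_rows([
  {"grip": 255, "linear": [-0.6, -5, -2], "delta_rot": [-0.0075, 0.1, 0]},
  {"grip": 255, "linear": [-0.6, -8.8, -4], "delta_rot": [-0.0075, 0.197, 0]},
  {"grip": 255, "linear": [-0.6, -9.3, -5], "delta_rot": [-0.0075, 0.197, 0]},
  {"grip": 255, "linear": [-0.6, -9.3, -5], "delta_rot": [-0.0075, 0.197, 0]},
  {"grip": 255, "linear": [-0.6, -9.3, -5], "delta_rot": [-0.0075, 0.197, 0]},
])

```text
time: 12.8
ee_pos: [0.5199, -0.3141, 0.1053]
tcp_rot: [-180.0, -11.0, -177.8]
wrist_force: [0.0, 0.8, -0.1]
opening: 0.0506
grasp_force: 31.4
```

```bash
cat >> h.py <<'E'
def held(p,n):
    W=cloud(p); d=bot.trace(p,n)[0]; m=cv2.erode(d['pixels'].astype(np.uint8),np.ones((3,3)))>0
    w=W[m]; w=w[~np.isnan(w[:,0])]; c=np.median(w,0); w=w[np.linalg.norm(w-c,axis=1)<.06]
    for _ in range(3):
        c=w.mean(0); U,S,V=np.linalg.svd(w-c,full_matrices=False); nn=V[2]*np.sign(V[2][2]); w=w[abs((w-c)@nn)<.004]
    e1=np.cross([0,1,0],nn); e1/=np.linalg.norm(e1); e2=np.cross(nn,e1)
    q=np.stack([(w-c)@e1,(w-c)@e2],1)*1000
    r=cv2.minAreaRect(q.astype(np.float32))
    ctr=c+(e1*r[0][0]+e2*r[0][1])/1000
    print(n,'conf',round(d['conf'],2),'top ctr',(ctr*1000).round(1),'ctr',((ctr-nn*.005)*1000).round(1),'size',np.round(r[1],1),'ang',round(r[2],1),'pitch',np.degrees(np.arctan2(nn[0],nn[2])).round(1),'roll',np.degrees(np.arctan2(nn[1],nn[2])).round(1))
E
python3 - <<'E'
from h import *
o=bot.get_obs();print(o['time'],o['ee_pos'],o['tcp_rot'],o['q'])
p=cam('wrist','w5.png')
held(p,'rye_center'); print([ (d['conf'],d['box']) for d in bot.trace(p,'pale_center')])
t=cam('top'); held(t,'pale_center'); print(tile(t,'board'))
E
```

```text
12.8 [ 0.51989531 -0.3140557   0.10527513] [-179.96488789  -11.0296438  -177.81762659] [-28.49576015  22.05930631  15.65273654  93.09214162  -5.63205671
 -30.21322505]
rye_center conf 0.59 top ctr [ 519.1 -313.8  108.6] ctr [ 518.2 -313.9  103.7] size [76.5 53.3] ang 2.8 pitch 11.0 roll 0.5
[(0.62, [271.1, 108.6, 341.9, 187.0])]
pale_center conf 0.54 top ctr [ 489.6 -301.2   22.2] ctr [ 490.5 -297.3   19.3] size [ 9.4 24.7] ang 80.3 pitch -17.5 roll -53.5
[('board', 0.76, array([416., 158., 454., 251.]), 'z', np.float64(12.6), array([ 539.7, -318.4]), array([240.2, 118.3]), 'long', 2.2)]
```

View pics/w5.png

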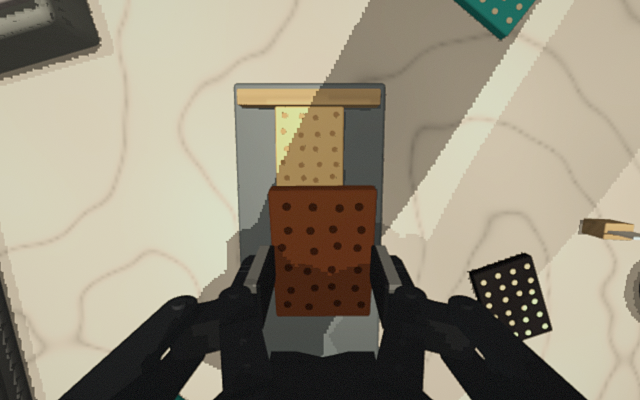

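The wrist view shows the pale tile seated against the bar at (310,147), and the rye held tilted at (323,250). Measuring the pale tile's edges in this frame.

Run:
```python
from h import *
p=cam('wrist'); W=cloud(p)
w=W.reshape(-1,3)
u=np.array([np.cos(np.radians(2.2)),np.sin(np.radians(2.2))]); v=np.array([-u[1],u[0]])
def st(m):
    q=w[m][:,:2]*1000; s=q@u; t=q@v; return len(q),'s',np.percentile(s,[.3,99.7]).round(1),'t',np.percentile(t,[.5,99.5]).round(1)
near=(w[:,0]>.38)&(w[:,0]<.55)&(w[:,1]>-.41)&(w[:,1]<-.24)
print('board',st(near&(abs(w[:,2]-.012)<.003)))
print('pale',st(near&(abs(w[:,2]-.022)<.002)&(w[:,0]<.5)&(w[:,0]>.432)))
print('bar',st(near&(abs(w[:,2]-.026)<.002)&(w[:,0]<.44)))
print('rye target ref: u',u,'v',v)
```

```text
board (9669, 's', array([394.2, 533.7]), 't', array([-405. , -282.6]))
pale (4824, 's', array([418.8, 476. ]), 't', array([-370.1, -317. ]))
bar (2269, 's', array([402.1, 414. ]), 't', array([-398. , -289.4]))
rye target ref: u [0.99926292 0.03838781] v [-0.03838781  0.99926292]
```

Emit:
play_rows([
  {"grip": 255, "linear": [-0.15, -1.0, -3], "delta_rot": [0, 0, 0]},
  {"grip": 255, "linear": [-0.15, -1.0, -6], "delta_rot": [0, 0, 0]},
  {"grip": 255, "linear": [-0.15, -1.0, -7.3], "delta_rot": [0, 0, 0]},
  {"grip": 255, "linear": [-0.15, -1.0, -7.7], "delta_rot": [0, 0, 0]},
  {"grip": 255, "linear": [-0.15, -1.0, -7.8], "delta_rot": [0, 0, 0]},
  {"grip": 255, "linear": [-0.15, -1.0, -7.9], "delta_rot": [0, 0, 0]},
  {"grip": 255, "linear": [-0.15, -1.0, -7.9], "delta_rot": [0, 0, 0]},
])

```text
time: 13.85
ee_pos: [0.5187, -0.3248, 0.0255]
tcp_rot: [-180.0, -11.1, -177.8]
wrist_force: [-1.0, -1.2, -0.4]
opening: 0.0506
grasp_force: 31.4
```

Emit:
play_rows([
  {"grip": 255, "linear": [0, 0, -0.05], "delta_rot": [0, 0, 0]},
  {"grip": 255, "linear": [0, 0, -0.1], "delta_rot": [0, 0, 0]},
  {"grip": 255, "linear": [0, 0, -0.15], "delta_rot": [0, 0, 0]},
  {"grip": 255, "linear": [0, 0, -0.15], "delta_rot": [0, 0, 0]},
])

```text
time: 14.25
ee_pos: [0.5187, -0.3248, 0.0249]
tcp_rot: [-179.9, -11.1, -177.8]
wrist_force: [-1.2, 1.7, 9.9]
opening: 0.0504
grasp_force: 37.8
```

Emit:
play_rows([
  {"grip": 0, "linear": [0, 0, 0.05], "delta_rot": [0, 0, 0]},
  {"grip": 0, "linear": [0, 0, 0.05], "delta_rot": [0, 0, 0]},
  {"grip": 0, "linear": [0, 0, 0.05], "delta_rot": [0, 0, 0]},
  {"grip": 0, "linear": [0, 0, 3], "delta_rot": [0, 0, 0]},
  {"grip": 0, "linear": [0.3, 0, 7], "delta_rot": [0, 0, 0]},
  {"grip": 0, "linear": [1.5, 4, 10], "delta_rot": [0.004, -0.1, 0.08]},
  {"grip": 0, "linear": [3, 8, 12], "delta_rot": [0.0075, -0.193, 0.16]},
  {"grip": 0, "linear": [5, 13, 12], "delta_rot": [0.0075, -0.193, 0.25]},
  {"grip": 0, "linear": [7, 18, 12], "delta_rot": [0.0075, -0.193, 0.354]},
  {"grip": 0, "linear": [7, 18.4, 12], "delta_rot": [0.0075, -0.193, 0.354]},
])

```text
time: 15.25
ee_pos: [0.5891, -0.1364, 0.1432]
tcp_rot: [-178.1, -0.3, -157.3]
wrist_force: [-0.4, -0.4, -0.2]
opening: 0.0858
grasp_force: 0.0
```

Run:
```python
from h import *
o=bot.get_obs();print(o['time'],o['ee_pos'],o['tcp_rot'])
p=cam('wrist','w6.png')
print(tile(p,'black_center')); held(p,'rye_center')
t=cam('top','t2.png'); held(t,'rye_center'); held(t,'pale_center'); print(tile(t,'board'))
```

```text
15.25 [ 0.58913591 -0.13643341  0.14316327] [-178.09349297   -0.27186699 -157.26259011]
[('black_center', 0.82, array([296., 146., 354., 222.]), 'z', np.float64(9.5), array([ 588.7, -139.8]), array([76.1, 54.1]), 'long', 22.4), ('black_center', 0.61, array([  0., 162.,  42., 228.]), 'z', np.float64(8.9), array([ 732.8, -422.4]), array([70. , 35.7]), 'long', 6.9)]
rye_center conf 0.63 top ctr [ 524.  -323.1   27.3] ctr [ 523.  -323.2   22.4] size [60.9 54.7] ang 3.1 pitch 11.1 roll 1.1
rye_center conf 0.7 top ctr [ 521.  -322.2   29.8] ctr [ 519.9 -322.2   24.9] size [75.6 50.6] ang 1.2 pitch 11.7 roll -0.5
pale_center conf 0.56 top ctr [ 457.3 -323.8   22.5] ctr [ 457.4 -323.8   17.5] size [46.3 49.6] ang 0.9 pitch -0.4 roll 0.5
[('board', 0.91, array([428., 161., 465., 253.]), 'z', np.float64(12.9), array([ 535.3, -333.3]), array([250.2, 101.7]), 'long', 2.1)]
```

View pics/w6.png

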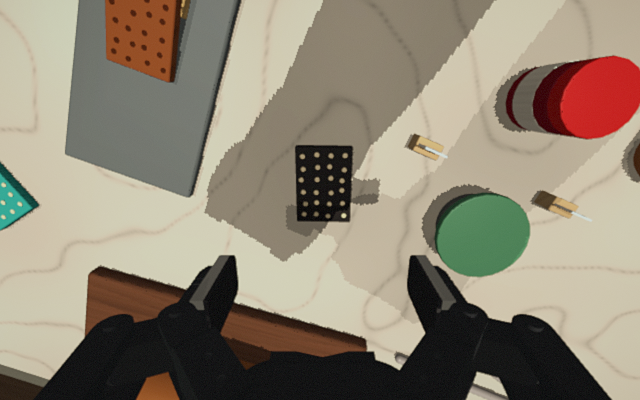

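Rye lies tilted and squarely placed (pitch about 11°). The black tile is at (325,183), centred, so I'll grasp it.

Emit:
play_rows([
  {"grip": 0, "linear": [0, -0.3, -4], "delta_rot": [0.03, 0.013, 0]},
  {"grip": 0, "linear": [0, -0.3, -8], "delta_rot": [0.03, 0.013, 0]},
  {"grip": 0, "linear": [0, -0.3, -12], "delta_rot": [0.03, 0.013, 0]},
  {"grip": 0, "linear": [0, -0.3, -13.6], "delta_rot": [0.03, 0.013, 0]},
  {"grip": 0, "linear": [0, -0.3, -13.6], "delta_rot": [0.03, 0.013, 0]},
  {"grip": 255, "linear": [0, -0.3, -13.6], "delta_rot": [0.03, 0.013, 0]},
  {"grip": 255, "linear": [0, -0.3, -13.6], "delta_rot": [0.03, 0.013, 0]},
  {"grip": 255, "linear": [0, -0.3, -13.6], "delta_rot": [0.03, 0.013, 0]},
  {"grip": 255, "linear": [0, -0.3, -13.6], "delta_rot": [0.03, 0.013, 0]},
], force=30)

```text
time: 16.5
ee_pos: [0.5894, -0.1433, 0.0097]
tcp_rot: [-179.9, -0.2, -157.6]
wrist_force: [-2.8, 5.0, 18.6]
opening: 0.0283
grasp_force: 8.9
```

The grasp went wrong: the opening is only 28 mm. Opening, rising and looking.

Emit:
play_rows([
  {"grip": 0, "linear": [0, 0, 1], "delta_rot": [0, 0, 0]},
  {"grip": 0, "linear": [0, 0, 2], "delta_rot": [0, 0, 0]},
  {"grip": 0, "linear": [0, 0, 6], "delta_rot": [0, 0, 0]},
  {"grip": 0, "linear": [0, 0, 10], "delta_rot": [0, 0, 0]},
  {"grip": 0, "linear": [0, 0, 12], "delta_rot": [0, 0, 0]},
  {"grip": 0, "linear": [0, 0, 12], "delta_rot": [0, 0, 0]},
])

```text
time: 17.1
ee_pos: [0.5897, -0.144, 0.1317]
tcp_rot: [-179.7, -0.1, -157.7]
wrist_force: [-0.6, -0.2, 0.6]
opening: 0.0857
grasp_force: 0.0
```

Run:
```python
from h import *
o=bot.get_obs();print(o['time'],o['ee_pos'],o['tcp_rot'])
p=cam('wrist','w7.png')
print(tile(p,'black_center'));held(p,'black_center')
```

```text
17.1 [ 0.58973169 -0.14397691  0.1317017 ] [-1.79738044e+02 -6.42071885e-02 -1.57656058e+02]
[('black_center', 0.83, array([298., 148., 359., 229.]), 'z', np.float64(9.5), array([ 588.9, -139.7]), array([76.6, 53.7]), 'long', 22.7), ('black_center', 0.67, array([ 50.,   0., 241., 207.]), 'z', np.float64(11.4), array([ 565.5, -322.2]), array([180.9, 124.9]), 'long', 2.1), ('black_center', 0.59, array([  0., 187.,  26., 231.]), 'z', np.float64(8.0), array([ 732.9, -416.2]), array([45.5, 21.9]), 'long', 3.6)]
black_center conf 0.83 top ctr [ 588.3 -139.9    9.5] ctr [ 588.3 -139.9    4.5] size [75.3 51.4] ang 22.2 pitch -0.1 roll -0.2
```

View pics/w7.png

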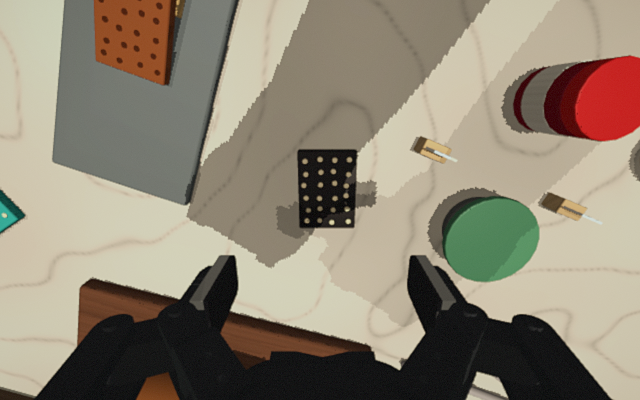

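The tile hasn't moved, so the fingers were too high and slid over the top. Retrying lower and centred.

Emit:
play_rows([
  {"grip": 0, "linear": [-0.1, 0.4, -4], "delta_rot": [0, 0, 0]},
  {"grip": 0, "linear": [-0.1, 0.4, -8], "delta_rot": [0, 0, 0]},
  {"grip": 0, "linear": [-0.1, 0.4, -12], "delta_rot": [0, 0, 0]},
  {"grip": 0, "linear": [-0.1, 0.4, -12.9], "delta_rot": [0, 0, 0]},
  {"grip": 0, "linear": [-0.1, 0.4, -12.9], "delta_rot": [0, 0, 0]},
  {"grip": 255, "linear": [-0.1, 0.4, -12.9], "delta_rot": [0, 0, 0]},
  {"grip": 255, "linear": [-0.1, 0.4, -12.9], "delta_rot": [0, 0, 0]},
  {"grip": 255, "linear": [-0.1, 0.4, -12.9], "delta_rot": [0, 0, 0]},
  {"grip": 255, "linear": [-0.1, 0.4, -12.9], "delta_rot": [0, 0, 0]},
], force=30)

```text
time: 18.15
ee_pos: [0.5884, -0.1399, 0.0003]
tcp_rot: [-179.8, -0.2, -157.7]
wrist_force: [-0.2, -0.7, 6.4]
opening: 0.053
grasp_force: 31.4
```

Emit:
play_rows([
  {"grip": 255, "linear": [0, 0, 4], "delta_rot": [0, 0, 0]},
  {"grip": 255, "linear": [0, 0, 8], "delta_rot": [0, 0, 0]},
  {"grip": 255, "linear": [-0.5, -3, 12], "delta_rot": [0, 0, -0.12]},
  {"grip": 255, "linear": [-1, -8, 13], "delta_rot": [0, 0, -0.24]},
  {"grip": 255, "linear": [-1.8, -13, 13], "delta_rot": [0, 0, -0.351]},
  {"grip": 255, "linear": [-1.8, -17, 13], "delta_rot": [0, 0, -0.351]},
  {"grip": 255, "linear": [-1.8, -18, 13], "delta_rot": [0, 0, -0.351]},
  {"grip": 255, "linear": [-1.8, -18, 13], "delta_rot": [0, 0, -0.351]},
  {"grip": 255, "linear": [-1.8, -18, 13], "delta_rot": [0, 0, -0.351]},
])

```text
time: 19.05
ee_pos: [0.5692, -0.3189, 0.1283]
tcp_rot: [-180.0, -0.4, -177.8]
wrist_force: [-0.4, -0.0, -0.5]
opening: 0.0535
grasp_force: 32.3
```

Emit:
play_rows([
  {"grip": 255, "linear": [0, 0, -1.5], "delta_rot": [-0.0075, 0.1, 0]},
  {"grip": 255, "linear": [0, 0, -3], "delta_rot": [-0.0075, 0.197, 0]},
  {"grip": 255, "linear": [0, 0, -3], "delta_rot": [-0.0075, 0.197, 0]},
  {"grip": 255, "linear": [0, 0, -3], "delta_rot": [-0.0075, 0.197, 0]},
])

```text
time: 19.45
ee_pos: [0.5698, -0.3181, 0.0972]
tcp_rot: [180.0, -11.6, -177.6]
wrist_force: [0.2, -0.4, -0.3]
opening: 0.0531
grasp_force: 32.3
```

Run:
```python
from h import *
o=bot.get_obs();print(o['time'],o['ee_pos'],o['tcp_rot'])
p=cam('wrist','w8.png')
held(p,'black_center')
W=cloud(p); w=W.reshape(-1,3)
held(p,'rye_center')
u=np.array([np.cos(np.radians(2.2)),np.sin(np.radians(2.2))]); v=np.array([-u[1],u[0]])
def st(m):
    q=w[m][:,:2]*1000; s=q@u; t=q@v; return len(q),'s',np.percentile(s,[.3,99.7]).round(1),'t',np.percentile(t,[.5,99.5]).round(1)
near=(w[:,0]>.38)&(w[:,0]<.62)&(w[:,1]>-.41)&(w[:,1]<-.24)
print('board',st(near&(abs(w[:,2]-.012)<.003)))
m=bot.trace(p,'rye_center')[0]['pixels'].reshape(-1)
print('rye',st(m&(w[:,2]<.045)))
```

```text
19.45 [ 0.56976631 -0.31809516  0.0972233 ] [ 179.96716653  -11.62838217 -177.6336365 ]
black_center conf 0.79 top ctr [ 571.6 -317.5  106.1] ctr [ 570.6 -317.6  101.2] size [76.3 53.6] ang 2.4 pitch 11.2 roll 0.3
rye_center conf 0.58 top ctr [ 510.9 -324.3   30.1] ctr [ 510.  -324.3   25.2] size [60.9 52.8] ang 2.7 pitch 11.1 roll 0.4
board (15049, 's', array([394.8, 580.6]), 't', array([-405. , -282.7]))
rye (6002, 's', array([467.8, 528.5]), 't', array([-370.3, -317.2]))
```

View pics/w8.png

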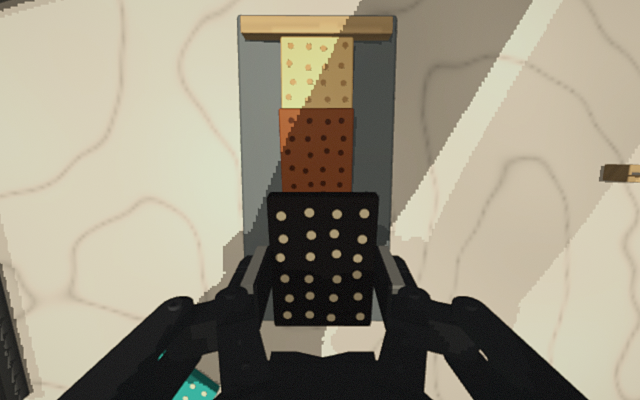

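The wrist view shows pale at (317,72) against the bar, rye at (316,150) overlapping it and aligned, and black held at (322,258). Lowering black.

Emit:
play_rows([
  {"grip": 255, "linear": [-0.13, -0.45, -3], "delta_rot": [0, 0, 0]},
  {"grip": 255, "linear": [-0.13, -0.45, -6], "delta_rot": [0, 0, 0]},
  {"grip": 255, "linear": [-0.13, -0.45, -7.2], "delta_rot": [0, 0, 0]},
  {"grip": 255, "linear": [-0.13, -0.45, -7.6], "delta_rot": [0, 0, 0]},
  {"grip": 255, "linear": [-0.13, -0.45, -7.7], "delta_rot": [0, 0, 0]},
  {"grip": 255, "linear": [-0.13, -0.45, -7.75], "delta_rot": [0, 0, 0]},
  {"grip": 255, "linear": [-0.13, -0.45, -7.75], "delta_rot": [0, 0, 0]},
])

```text
time: 20.35
ee_pos: [0.5683, -0.3244, 0.0218]
tcp_rot: [-179.9, -11.6, -177.8]
wrist_force: [-0.1, 0.1, -0.4]
opening: 0.0526
grasp_force: 32.3
```

Emit:
play_rows([
  {"grip": 255, "linear": [0, 0.13, -0.05], "delta_rot": [0, 0, 0]},
  {"grip": 255, "linear": [0, 0.13, -0.1], "delta_rot": [0, 0, 0]},
  {"grip": 255, "linear": [0, 0.13, -0.15], "delta_rot": [0, 0, 0]},
  {"grip": 255, "linear": [0, 0.13, -0.18], "delta_rot": [0, 0, 0]},
  {"grip": 255, "linear": [0, 0.13, -0.18], "delta_rot": [0, 0, 0]},
])

```text
time: 20.85
ee_pos: [0.568, -0.3227, 0.0197]
tcp_rot: [-180.0, -11.6, -177.8]
wrist_force: [-0.1, 1.7, 6.7]
opening: 0.053
grasp_force: 32.9
```

Emit:
play_rows([
  {"grip": 0, "linear": [0, 0, 0], "delta_rot": [0, 0, 0]},
  {"grip": 0, "linear": [0, 0, 0], "delta_rot": [0, 0, 0]},
  {"grip": 0, "linear": [0, 0, 0], "delta_rot": [0, 0, 0]},
  {"grip": 0, "linear": [0, 0, 3], "delta_rot": [0, 0, 0]},
  {"grip": 0, "linear": [0.3, 0, 7], "delta_rot": [0, 0, 0]},
  {"grip": 0, "linear": [0.3, 0, 11], "delta_rot": [0.0075, -0.1, 0]},
  {"grip": 0, "linear": [0.3, 0, 14], "delta_rot": [0.0075, -0.203, 0]},
  {"grip": 0, "linear": [0.3, 0, 14], "delta_rot": [0.0075, -0.203, 0]},
])

```text
time: 21.65
ee_pos: [0.5713, -0.3241, 0.1657]
tcp_rot: [-179.6, 0.6, -177.8]
wrist_force: [0.1, -0.1, 0.8]
opening: 0.0853
grasp_force: 0.0
```

Emit:
play_rows([
  {"grip": 0, "linear": [-1.5, 4.5, 0], "delta_rot": [0, 0, 0.066]},
  {"grip": 0, "linear": [-3, 9, 0], "delta_rot": [0, 0, 0.15]},
  {"grip": 0, "linear": [-4.5, 13.5, 0], "delta_rot": [0, 0, 0.25]},
  {"grip": 0, "linear": [-6, 18, 0], "delta_rot": [0, 0, 0.35]},
  {"grip": 0, "linear": [-8, 22, 0], "delta_rot": [0, 0, 0.45]},
  {"grip": 0, "linear": [-10, 26, 0], "delta_rot": [0, 0, 0.55]},
  {"grip": 0, "linear": [-12, 30, 0], "delta_rot": [0, 0, 0.66]},
  {"grip": 0, "linear": [-12.8, 32.5, 0], "delta_rot": [0, 0, 0.66]},
  {"grip": 0, "linear": [-12.8, 32.5, 0], "delta_rot": [0, 0, 0.66]},
  {"grip": 0, "linear": [-12.8, 32.5, 0], "delta_rot": [0, 0, 0.66]},
])

```text
time: 22.65
ee_pos: [0.4427, 0.0026, 0.1584]
tcp_rot: [-179.9, -0.1, -139.9]
wrist_force: [-1.0, -0.4, -0.3]
opening: 0.085
grasp_force: 0.0
```

```bash
cat >> h.py <<'E'
def rnd(p,n,zmin,band=.004):
    W=cloud(p)
    for d in bot.trace(p,n)[:2]:
        w=W[d['pixels']]; w=w[w[:,2]>zmin]; 
        if len(w)<20: continue
        z=np.percentile(w[:,2],95); t=w[w[:,2]>z-band]; c,r=cv2.minEnclosingCircle((t[:,:2]*1000).astype(np.float32))
        R=cv2.minAreaRect((t[:,:2]*1000).astype(np.float32))
        print(n,round(d['conf'],2),np.round(d['box']),'z',round(z*1000,1),'circ',np.round(c,1),round(r,1),'rect',np.round(R[0],1),np.round(R[1],1))
E
python3 - <<'E'
from h import *
o=bot.get_obs();print(o['time'],o['ee_pos'],o['tcp_rot'])
p=cam('wrist','w9.png')
rnd(p,'jar_center',.06);rnd(p,'roll_center',.015,.02);rnd(p,'stand',.025);rnd(p,'blue_dish',.03,.006);rnd(p,'yellow_dish',.03,.006)
t=cam('top','t3.png')
for n in('pale_center','rye_center','black_center'):held(t,n)
cv2.imwrite('pics/t3c.png',cv2.resize(cv2.imread('pics/t3.png')[150:265,395:490],None,fx=5,fy=5,interpolation=2))
E
```

```text
22.65 [0.44266878 0.00256463 0.15838515] [-1.79946514e+02 -5.60346084e-02 -1.39874650e+02]
jar_center 0.59 [289. 156. 359. 234.] z 70.5 circ [442.1   3.7] 27.0 rect [442.1   3.5] [53.4 51.8]
roll_center 0.7 [389. 231. 449. 284.] z 39.1 circ [423.5  89.9] 63.1 rect [419.8  88.9] [121.4  58.1]
stand 0.8 [230. 244. 292. 316.] z 35.5 circ [569.3  11.5] 42.0 rect [563.3  19. ] [83.4 63.2]
pale_center conf 0.8 top ctr [ 457.2 -323.8   22.5] ctr [ 457.2 -323.9   17.5] size [46.3 49.5] ang 1.3 pitch -0.6 roll 1.5
rye_center conf 0.82 top ctr [ 508.2 -321.7   32.3] ctr [ 507.2 -321.8   27.4] size [49.2 49.4] ang 0.7 pitch 10.9 roll 0.6
black_center conf 0.93 top ctr [ 572.7 -319.3   29.7] ctr [ 571.7 -319.3   24.8] size [72.7 51.8] ang 2.9 pitch 11.7 roll -0.3
```

View pics/t3c.png

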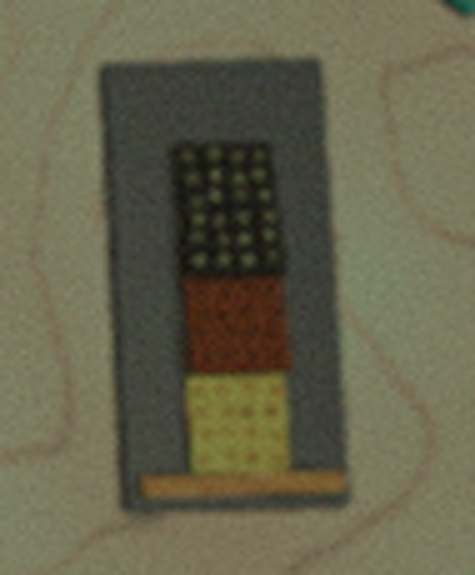

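The top crop shows black at (230,205), rye at (237,322) and pale at (240,422), shingled in line against the bar. Next is the jar.

Emit:
play_rows([
  {"grip": 0, "linear": [0, 0.1, -4], "delta_rot": [0, 0, 0]},
  {"grip": 0, "linear": [0, 0.1, -8], "delta_rot": [0, 0, 0]},
  {"grip": 0, "linear": [0, 0.1, -12], "delta_rot": [0, 0, 0]},
  {"grip": 0, "linear": [0, 0.1, -13.8], "delta_rot": [0, 0, 0]},
  {"grip": 0, "linear": [0, 0.1, -13.8], "delta_rot": [0, 0, 0]},
  {"grip": 255, "linear": [0, 0.1, -13.8], "delta_rot": [0, 0, 0]},
  {"grip": 255, "linear": [0, 0.1, -13.8], "delta_rot": [0, 0, 0]},
  {"grip": 255, "linear": [0, 0.1, -13.8], "delta_rot": [0, 0, 0]},
  {"grip": 255, "linear": [0, 0.1, -13.8], "delta_rot": [0, 0, 0]},
], force=45)

```text
time: 24.05
ee_pos: [0.444, 0.0032, 0.0225]
tcp_rot: [-179.8, 0.1, -140.0]
wrist_force: [-1.2, -0.1, 6.8]
opening: 0.0533
grasp_force: 47.2
```

Emit:
play_rows([
  {"grip": 255, "linear": [0, 0, 4], "delta_rot": [0, 0, 0]},
  {"grip": 255, "linear": [0, 0, 9], "delta_rot": [0, 0, 0]},
  {"grip": 255, "linear": [1, 4.5, 10], "delta_rot": [0, 0, 0.1]},
  {"grip": 255, "linear": [2, 9, 10], "delta_rot": [0, 0, 0.2]},
  {"grip": 255, "linear": [3, 13.5, 10], "delta_rot": [0, 0, 0.3]},
  {"grip": 255, "linear": [4, 18, 10], "delta_rot": [0, 0, 0.4]},
  {"grip": 255, "linear": [5, 22.5, 10], "delta_rot": [0, 0, 0.5]},
  {"grip": 255, "linear": [5.5, 27, 10], "delta_rot": [0, 0, 0.616]},
  {"grip": 255, "linear": [5.8, 31.5, 10], "delta_rot": [0, 0, 0.616]},
  {"grip": 255, "linear": [5.8, 35.5, 10], "delta_rot": [0, 0, 0.616]},
])

```text
time: 25.05
ee_pos: [0.5008, 0.3606, 0.1209]
tcp_rot: [-179.9, 0.0, -104.6]
wrist_force: [0.1, 0.4, -2.6]
opening: 0.0529
grasp_force: 48.9
```

Emit:
play_rows([
  {"grip": 255, "linear": [0, 0, 0], "delta_rot": [0, 0, 0]},
  {"grip": 255, "linear": [0, 0, 0], "delta_rot": [0, 0, 0]},
])

```text
time: 25.25
ee_pos: [0.5005, 0.3589, 0.1204]
tcp_rot: [-180.0, -0.1, -104.6]
wrist_force: [0.5, 0.2, -3.2]
opening: 0.0531
grasp_force: 48.8
```

Run:
```python
from h import *
o=bot.get_obs();print(o['time'],o['ee_pos'],o['tcp_rot'])
p=cam('wrist','w10.png')
rnd(p,'jar_center',.12);rnd(p,'blue_dish',.03,.005);rnd(p,'yellow_dish',.03,.005)
t=cam('top'); rnd(t,'blue_dish',.03,.008);rnd(t,'yellow_dish',.03,.008);rnd(t,'jar_center',.12)
```

```text
25.25 [0.50045451 0.35893989 0.12043135] [-1.79965598e+02 -6.04092256e-02 -1.04563539e+02]
jar_center 0.7 [254. 195. 393. 357.] z 168.1 circ [499.9 357.5] 27.2 rect [499.  354.9] [47.6 52.9]
blue_dish 0.78 [274.  29. 366. 123.] z 42.3 circ [478.2 268. ] 31.6 rect [478.2 267.9] [62.3 62.3]
blue_dish 0.68 [210. 210. 232. 236.] z 45.0 circ [481.3 269.3] 31.0 rect [481.6 268.6] [58.6 60.2]
jar_center 0.61 [175. 199. 190. 221.] z 171.9 circ [498.5 345. ] 22.4 rect [497.2 340.3] [18.3 44.8]
```

View pics/w10.png

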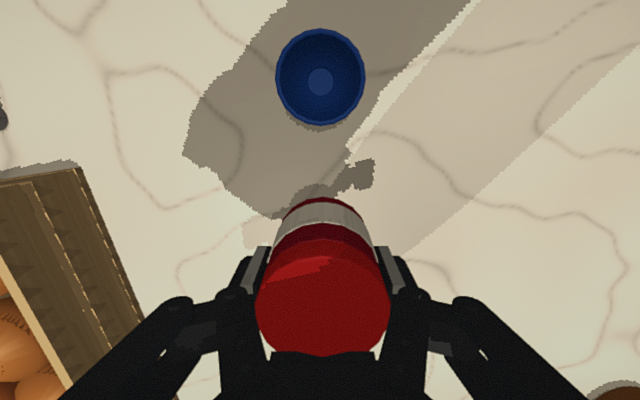

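The wrist view shows the blue dish at (320,77) ahead and the jar held upright at (322,290). Lowering it at the midpoint.

Emit:
play_rows([
  {"grip": 255, "linear": [0.2, 0.2, -4], "delta_rot": [0, 0, 0]},
  {"grip": 255, "linear": [0.2, 0.2, -8], "delta_rot": [0, 0, 0]},
  {"grip": 255, "linear": [0.2, 0.2, -9.2], "delta_rot": [0, 0, 0]},
  {"grip": 255, "linear": [0.2, 0.2, -9.6], "delta_rot": [0, 0, 0]},
  {"grip": 255, "linear": [0.2, 0.2, -9.75], "delta_rot": [0, 0, 0]},
  {"grip": 255, "linear": [0.2, 0.2, -9.8], "delta_rot": [0, 0, 0]},
  {"grip": 255, "linear": [0.2, 0.2, -9.8], "delta_rot": [0, 0, 0]},
])

```text
time: 26.35
ee_pos: [0.5035, 0.3608, 0.0244]
tcp_rot: [-179.9, 0.1, -104.7]
wrist_force: [-0.4, 0.4, -2.6]
opening: 0.0534
grasp_force: 48.8
```

Emit:
play_rows([
  {"grip": 255, "linear": [0, 0, -0.1], "delta_rot": [0, 0, 0]},
  {"grip": 255, "linear": [0, 0, -0.18], "delta_rot": [0, 0, 0]},
  {"grip": 255, "linear": [0, 0, -0.23], "delta_rot": [0, 0, 0]},
  {"grip": 255, "linear": [0, 0, -0.23], "delta_rot": [0, 0, 0]},
])

```text
time: 26.75
ee_pos: [0.5033, 0.3606, 0.0225]
tcp_rot: [-179.9, 0.1, -104.7]
wrist_force: [-3.0, -2.0, 10.0]
opening: 0.0529
grasp_force: 50.0
```

Emit:
play_rows([
  {"grip": 0, "linear": [0, 0, 0], "delta_rot": [0, 0, 0]},
  {"grip": 0, "linear": [0, 0, 0], "delta_rot": [0, 0, 0]},
  {"grip": 0, "linear": [0, 0, 0], "delta_rot": [0, 0, 0]},
  {"grip": 0, "linear": [0, 0, 4], "delta_rot": [0, 0, 0]},
  {"grip": 0, "linear": [0, 0, 9], "delta_rot": [0, 0, 0]},
  {"grip": 0, "linear": [-1.3, -4.5, 13], "delta_rot": [0, 0, 0]},
  {"grip": 0, "linear": [-2.6, -9, 13], "delta_rot": [0, 0, 0]},
  {"grip": 0, "linear": [-3.9, -13.5, 13], "delta_rot": [0, 0, 0]},
  {"grip": 0, "linear": [-5.2, -18, 13], "delta_rot": [0, 0, 0]},
  {"grip": 0, "linear": [-6.6, -22.4, 13], "delta_rot": [0, 0, 0]},
])

```text
time: 27.75
ee_pos: [0.4359, 0.1345, 0.1503]
tcp_rot: [-179.9, -0.0, -104.6]
wrist_force: [0.5, -0.3, 0.3]
opening: 0.0855
grasp_force: 0.0
```

Emit:
play_rows([
  {"grip": 0, "linear": [0, 0, 0], "delta_rot": [0, 0, 0]},
  {"grip": 0, "linear": [0, 0, 0], "delta_rot": [0, 0, 0]},
])

```text
time: 27.95
ee_pos: [0.4369, 0.1356, 0.1507]
tcp_rot: [-179.9, 0.0, -104.8]
wrist_force: [0.4, 0.2, 0.4]
opening: 0.0856
grasp_force: 0.0
```

Run:
```python
from h import *
o=bot.get_obs();print(o['time'],o['ee_pos'],o['tcp_rot'])
p=cam('wrist','w11.png')
W=cloud(p);w=W.reshape(-1,3);r=w[(np.hypot(w[:,0]-.438,w[:,1]-.136)<.045)&(w[:,2]>.02)&(w[:,2]<.05)]
print(len(r),cv2.minEnclosingCircle((r[:,:2]*1000).astype(np.float32)),r[:,2].max(), 'cap',(r[r[:,2]>.036].mean(0)*1000).round(1))
rnd(p,'stand',.025)
t=cam('top'); rnd(t,'jar_center',.05); rnd(t,'blue_dish',.03,.008);rnd(t,'yellow_dish',.03,.008);rnd(t,'stand',.025);rnd(t,'roll_center',.02,.03)
```

```text
27.95 [0.43691164 0.13560291 0.15071019] [-1.79891099e+02  2.21182268e-02 -1.04775971e+02]
3030 ((437.6291809082031, 135.98403930664062), 29.958301544189453) 0.04315121642587788 cap [437.1 134.9  39.1]
stand 0.85 [ 78.  38. 183. 141.] z 35.6 circ [569.4  11.7] 42.4 rect [569.1  11.9] [82.2 83.2]
jar_center 0.74 [174. 199. 185. 222.] z 74.2 circ [505.4 362.1] 24.2 rect [505.6 368.1] [47.4 29.7]
blue_dish 0.26 [303. 175. 334. 208.] z 39.4 circ [572.7  12.9] 41.8 rect [572.1  12.8] [81.1 81.4]
stand 0.78 [302. 174. 334. 207.] z 39.4 circ [572.1  12.4] 41.2 rect [572.2  12.7] [80.  79.2]
stand 0.21 [433. 223. 451. 243.] z 29.0 circ [ 457.1 -321.5] 33.5 rect [ 457.1 -324.2] [51.4 51.8]
roll_center 0.45 [278. 230. 285. 240.] z 38.1 circ [445.4 115. ] 15.5 rect [445.5 114.2] [30.   9.8]
```

View pics/w11.png

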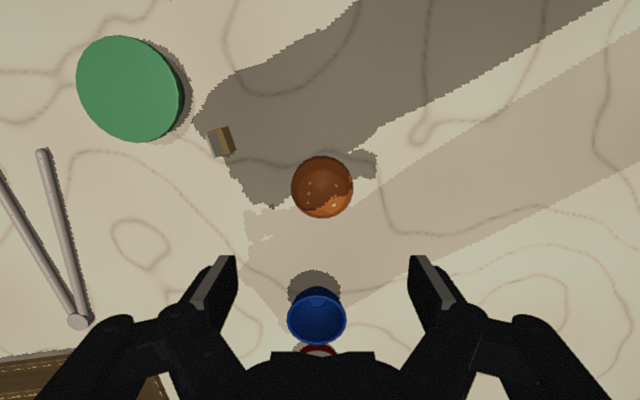

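The roll is centred at (322,187) and the pedestal at (130,88). Grasping the roll.

Emit:
play_rows([
  {"grip": 0, "linear": [0.1, 0, -4], "delta_rot": [0, 0, 0]},
  {"grip": 0, "linear": [0.1, 0, -8], "delta_rot": [0, 0, 0]},
  {"grip": 0, "linear": [0.1, 0, -12], "delta_rot": [0, 0, 0]},
  {"grip": 0, "linear": [0.1, 0, -14.3], "delta_rot": [0, 0, 0]},
  {"grip": 0, "linear": [0.1, 0, -14.3], "delta_rot": [0, 0, 0]},
  {"grip": 255, "linear": [0.1, 0, -14.3], "delta_rot": [0, 0, 0]},
  {"grip": 255, "linear": [0.1, 0, -14.3], "delta_rot": [0, 0, 0]},
  {"grip": 255, "linear": [0.1, 0, -14.3], "delta_rot": [0, 0, 0]},
  {"grip": 255, "linear": [0.1, 0, -14.3], "delta_rot": [0, 0, 0]},
], force=25)

```text
time: 29.25
ee_pos: [0.439, 0.1367, 0.0094]
tcp_rot: [-179.8, 0.1, -104.7]
wrist_force: [-0.2, 0.4, 7.3]
opening: 0.0583
grasp_force: 27.5
```

Emit:
play_rows([
  {"grip": 255, "linear": [0, 0, 4], "delta_rot": [0, 0, 0]},
  {"grip": 255, "linear": [0, 0, 9], "delta_rot": [0, 0, 0]},
  {"grip": 255, "linear": [2, -3, 12], "delta_rot": [0, 0, 0]},
  {"grip": 255, "linear": [5, -6, 12], "delta_rot": [0, 0, 0]},
  {"grip": 255, "linear": [8, -9, 12], "delta_rot": [0, 0, 0]},
  {"grip": 255, "linear": [11, -11, 12], "delta_rot": [0, 0, 0]},
  {"grip": 255, "linear": [13.2, -12.4, 12], "delta_rot": [0, 0, 0]},
  {"grip": 255, "linear": [13.2, -12.4, 12], "delta_rot": [0, 0, 0]},
  {"grip": 255, "linear": [13.2, -12.4, 12], "delta_rot": [0, 0, 0]},
])

```text
time: 30.15
ee_pos: [0.5699, 0.012, 0.1276]
tcp_rot: [-180.0, -0.0, -104.7]
wrist_force: [0.0, -0.6, -0.8]
opening: 0.0584
grasp_force: 27.8
```

Run:
```python
from h import *
o=bot.get_obs();print(o['time'],o['ee_pos'],o['tcp_rot'],o['opening'])
p=cam('wrist','w12.png')
W=cloud(p);w=W.reshape(-1,3);r=w[(np.hypot(w[:,0]-.569,w[:,1]-.012)<.04)&(w[:,2]>.135)&(w[:,2]<.18)]
print(len(r),cv2.minEnclosingCircle((r[:,:2]*1000).astype(np.float32)),r[:,2].max())
rnd(p,'roll_center',.135,.03); rnd(p,'jar_center',.05)
```

```text
30.15 [0.56991771 0.0119579  0.12762394] [-1.79952128e+02 -1.86383770e-02 -1.04711023e+02] 0.05842262696162104
14663 ((567.4583740234375, 6.156904220581055), 39.51554489135742) 0.17999419713075976
roll_center 0.9 [262. 206. 381. 325.] z 159.5 circ [569.4  10.4] 29.9 rect [568.2   7. ] [51.8 58.3]
```

View pics/w12.png

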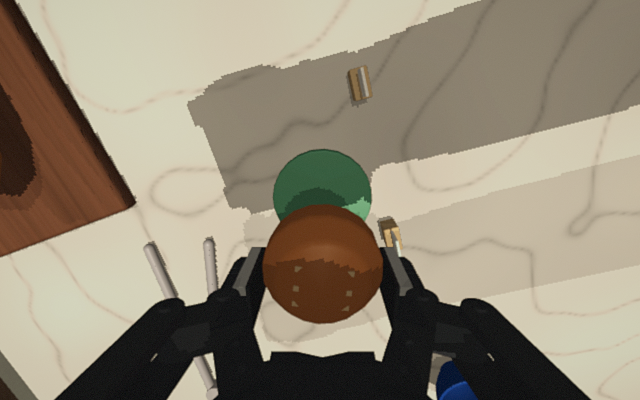

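Roll held upright at (322,262) directly above the pedestal. Lowering.

Emit:
play_rows([
  {"grip": 255, "linear": [0, 0.05, -4], "delta_rot": [0, 0, 0]},
  {"grip": 255, "linear": [0, 0.05, -7], "delta_rot": [0, 0, 0]},
  {"grip": 255, "linear": [0, 0.05, -8], "delta_rot": [0, 0, 0]},
  {"grip": 255, "linear": [0, 0.05, -8.3], "delta_rot": [0, 0, 0]},
  {"grip": 255, "linear": [0, 0.05, -8.35], "delta_rot": [0, 0, 0]},
  {"grip": 255, "linear": [0, 0.05, -8.4], "delta_rot": [0, 0, 0]},
  {"grip": 255, "linear": [0, 0.05, -8.4], "delta_rot": [0, 0, 0]},
])

```text
time: 31.0
ee_pos: [0.5704, 0.0128, 0.0444]
tcp_rot: [-179.9, -0.0, -104.7]
wrist_force: [0.9, 0.2, 2.1]
opening: 0.0582
grasp_force: 28.3
```

Contact. Releasing and retreating clear of everything.

Emit:
play_rows([
  {"grip": 0, "linear": [0, 0, 0], "delta_rot": [0, 0, 0]},
  {"grip": 0, "linear": [0, 0, 0], "delta_rot": [0, 0, 0]},
  {"grip": 0, "linear": [0, 0, 0], "delta_rot": [0, 0, 0]},
  {"grip": 0, "linear": [0, 0, 4], "delta_rot": [0, 0, 0]},
  {"grip": 0, "linear": [0, 0, 9], "delta_rot": [0, 0, 0]},
  {"grip": 0, "linear": [-4, 0, 12], "delta_rot": [0, 0, 0]},
  {"grip": 0, "linear": [-9, 0, 15], "delta_rot": [0, 0, 0]},
  {"grip": 0, "linear": [-13, 0, 18], "delta_rot": [0, 0, 0]},
  {"grip": 0, "linear": [-18, 0, 18], "delta_rot": [0, 0, 0]},
  {"grip": 0, "linear": [-22, 0, 18], "delta_rot": [0, 0, 0]},
])

```text
time: 32.0
ee_pos: [0.3483, 0.0127, 0.2244]
tcp_rot: [-179.8, 0.0, -104.7]
wrist_force: [0.4, 0.6, 0.6]
opening: 0.0853
grasp_force: 0.0
```

Run:
```python
from h import *
t=cam('top','t4.png')
rnd(t,'jar_center',.05); rnd(t,'blue_dish',.03,.008);rnd(t,'yellow_dish',.03,.008);rnd(t,'stand',.025);rnd(t,'roll_center',.045,.03)
for n in('pale_center','rye_center','black_center'):held(t,n)
cv2.imwrite('pics/t4c.png',cv2.resize(cv2.imread('pics/t4.png')[120:280,110:490],None,fx=2.1,fy=2.1,interpolation=2))
```

```text
jar_center 0.91 [179. 201. 200. 224.] z 74.0 circ [505.2 358.9] 25.8 rect [504.7 359.2] [49.9 46.9]
blue_dish 0.88 [210. 210. 231. 236.] z 45.2 circ [481.2 268.1] 31.1 rect [481.3 268.8] [59.1 58.9]
yellow_dish 0.81 [140. 188. 165. 213.] z 45.5 circ [528.7 453.1] 32.0 rect [529.2 452.4] [59.8 62.5]
stand 0.58 [303. 179. 332. 209.] z 58.1 circ [572.9  -8.9] 19.9 rect [573.  -12.9] [39.8  8. ]
roll_center 0.61 [306. 175. 328. 200.] z 79.0 circ [572.5  12.8] 29.7 rect [572.   12.4] [57.6 57.8]
pale_center conf 0.83 top ctr [ 457.4 -324.1   22.5] ctr [ 457.4 -324.    17.5] size [46.4 50.8] ang 0.8 pitch 0.1 roll -1.2
rye_center conf 0.7 top ctr [481.1 277.3  23.2] ctr [481.2 280.1  19.1] size [53.2 47. ] ang 72.5 pitch -1.1 roll -34.1
black_center conf 0.82 top ctr [ 322.2 -171.6   10.3] ctr [ 322.3 -171.5    5.3] size [47.8 68.1] ang 55.5 pitch -0.8 roll -1.2
```

View pics/t4c.png

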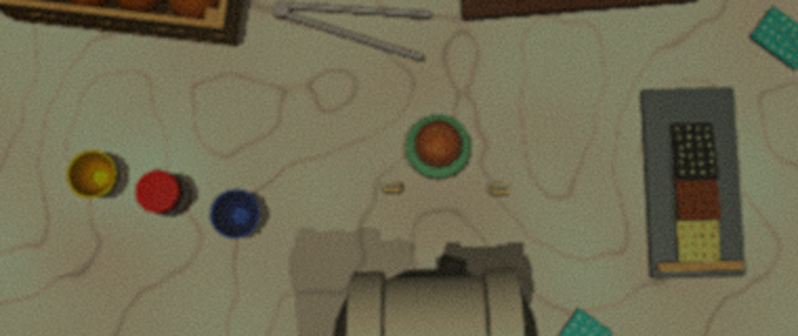

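The final picture shows the tiles shingled at (695,190), the roll centred on the pedestal at (438,145), and the jar at (160,191) midway between the dishes. The arm is clear, so I'm handing in.

```bash
python3 -c "
from workcell import bot
print(bot.job_done())"
```

```text
the job is handed in; nothing more can be done
None
```

The job is handed in at about 32 s of the 96 s: the three crispbreads are shingled against the bar in order, the jar stands midway between the dishes within about 2 mm, and the roll sits centred on the green pedestal.

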